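Turn the fossil block's turnover ring to its red mark and lock it

ROBOT

A 6-joint arm with a two-finger parallel gripper is mounted at the origin on a cart in front of the work surface, level with it; the furniture and walls round the work are solid. World frame = base frame: x ahead of the robot, y to its left, z up, the work surface at z = 0. Lengths are in m, angles in rad, forces in N, time in s.
With the tool pointing down it reaches from about 0.275 to 0.725 m from the base axis. Payload 5.6 kg.
Tool frame: the origin (TCP) lies on the front face of the gripper's body, between the roots of the fingers; the fingertips stand 73 mm ahead of it and the grasp point (between the pads) lies 54 mm ahead of it; z points along the fingers, y is the line along which they close (so a half turn about z gives the same grasp; the last joint's range is limited). The gripper opens to 85 mm and grips with 20 to 120 N. Pads are 22 mm wide; open, the fingers measure 114 mm over their backs; the gripper's body (76 mm by 85 mm) begins 54 mm behind the grasp point. The pads swing forward as they close: fully open they stand 13 mm farther back than shut.
Start: joints at [1.488, 0.255, 0.108, 0, -1.424, -0.285], TCP at [0.198, 0.513, 0.304] pointing down, gripper open.
Joint ranges: [-2.95, 2.95], [-1.21, 1.97], [-1.09, 1.5], [-2.87, 1.71], [-2.94, -0.07], [-3.05, 3.05]. Speed limits (rad/s): [2.57, 2.57, 3.14, 3.14, 3.14, 3.14].

INTERFACE

Orientations are given as [roll, pitch, yaw] about the fixed x, y, z axes, in that order (R = Rz(yaw) Ry(pitch) Rx(roll)).
In Python, from cell import arm gives the robot as it stands.
- The arm moves only by the tool drive_tool, never from a script. Its argument "series" is a list of rows, each a list of 3 entries, a list of its own where there are three numbers: the shift along the tool's x, y, z in mm, then the turn, a rotation vector about the tool's x, y, z in degrees, then the closure, from -1 (fully open) to 1 (shut). A call has 1 to 10 rows; each row is the pose to reach, as a shift and turn from the pose commanded when the call began, along the tool's axes at that moment; what a row does not reach only later rows make up. A row lasts 1/8 s, in which the tool goes at most 62.5 mm and 10.7 degrees, less where a joint would pass 70% of its speed; a pose out of reach is approached as far as the arm can. A call with a gripper value outside its range is refused whole. The fingers move at their own pace and stop on an object; "force" is the grip in N (left out, the last holds). Time passes only in rows, so rows that repeat a pose let the fingers close. It gives the time, the measured TCP pose, the force, the opening and the grip force at its end, in the units of the state.
- arm.get_obs(): the state, without advancing time (a new reading comes with each control period).
- arm.read_camera(name): name is "side" or "top" or "wrist"; returns (picture, depth): 384x512x3 uint8, blue, green, red; 384x512 float32, m along the optical axis (not along the pixel's ray), 0 where there is no reading.
- arm.camera_params(name): a dict with "K" (3x3 intrinsics, pixels), "origin" and "rotation" of the camera in the world. Camera axes: x right, y down, z forward; pixel columns grow to the right and rows downward; lengths in m; the calibration is good to about 2 mm. A picture is of the moment at which its call begins: read the wrist's pose just before it. camera_params takes no time and is no camera call; for the wrist camera it gives the pose at the moment of the call.
- arm.finish_job(): hands the job in; it is judged then, once.
The state is a dict: "clock": time; "joint_pos": joint angles; "qvel": joint speeds; "joint_efforts": joint torques, N m; "tool_pos": TCP position; "orientation": TCP orientation; "wrist_force": force on the tool from outside, world axes, zero at the start; "moment": the same for the moment, N m; "grip_width": finger opening in m; "grasp_force": force on a finger pad.
Only numpy, scipy, OpenCV 4.12 (cv2) and the standard library are available. Lean on these libraries where they do the work, as an engineer would, in place of code of your own. Each camera call takes 0.05 s, during which the arm holds its last target. There are 200 camera calls.

TASK

A rock block with a fossil bone in it is clamped inside the upright aluminium ring of a turnover stand; the ring spins freely on its rollers. Turn the ring by its rim with the fingertips until its red-painted notch, which starts out of sight at the rear or underneath, is at the very top, and let the ring stand still there; then swing the raised red lock dog down until its tooth sits fully in the notch, and let go. Do not touch the block or its bone, and leave the bottle, the air scribe and the vial beside the stand where they are.

Things in the scene. Friction and masses are not known exactly. Their poses are not given: they have to be found in the camera images.
- stand: Fixed turnover stand. Origin on the bench below the ring's axis; x lies in the plane of the ring, from its open front to the rear post (the front looks to the left of the bench and a little to the robot); y is the ring's axis; z up. Blue base x -106..138 mm, y -75..75, 16 mm high. Rollers under the ring at x = -68 and +68 mm; their brackets reach y = -41..41 and 52 mm up. Rear post at x 95..135 mm, lamp tube behind it.
- ring_axis (a point): Centre of the upright ring, on its axis, 118 mm above the bench; axes as the stand's. The ring is 184 mm across outside, 156 mm inside and 24 mm wide along its axis: its rim, 14 mm thick radially, can be pinched across its width with the fingers straddling it. Four thin clamp screws run inward from it within its width, at 45 degrees to the mark.
- top_point (a point): Fixed point at the top of the ring, where the red mark belongs: 92 mm straight above ring_axis, 210 mm above the bench.
- ring (a joint): Ring angle, rad. 0: red mark exactly at the top; 1.57: at the rear, by the post; 3.14: at the bottom; 4.71: at the front; 6.28: at the top again. Starts between 1.3 and 4.1; turns either way (stops at -9 and +9). Turning the top towards the front lowers it. It turns on light bearings (about 0.5 N at the rim) and stays where it is left.
- red_mark (a point): Middle of the red mark, a V notch in the rim, at the outer radius of 92 mm; it turns with the ring. Rim and side faces are painted red for 28 mm to each side of it; the rest is bare aluminium with thin black graduations. The notch is 26 mm wide at the rim, 16 mm at its bottom, 10 mm deep.
- lock_dog (a joint): Angle of the lock dog about its hinge, rad: 0 = fully down, tooth seated in the notch; positive = raised (starts at 0.4 to 0.55, goes to 0.9). The hinge is stiff, the dog stays where it is left; about 2 N down on its bar moves it. If the notch is not under the tooth it stops on the rim at about 0.08. The tapered tooth finds the notch if the mark is within 7 mm of the top.
- dog_hinge (a point): Hinge of the lock dog at the top of the rear post: x = 108 mm, z = 228 mm in the stand's frame, its axis along the stand's y.
- dog_bar (a point): Middle of the black round cross bar (18 mm thick, 56 mm long, along the stand's y) at the front end of the lock dog, a red arm 16 mm wide that reaches from the hinge over the top of the ring. The bar is 175 mm from the hinge: fully down it is at x = -67 mm, z = 228 mm in the stand's frame; raised it is higher, swung about the hinge.
- light_bar (a point): Middle of the underside of a slim LED light bar fixed over the ring: 165 mm long along the stand's y, 34 mm wide, 14 mm thick, at x = 26 mm, 394 mm above the bench. With the raised dog it stands over the ring's top, so the rim is reached from the front, with the tool leaning back over the front by about 25 to 50 degrees from vertical.
- specimen: Rock block in the middle of the ring, with a toe bone standing out of its +y face; it turns with the ring. It lies within 54 mm of the axis and reaches from y = -37 to +43 mm. Fragile: not to be touched.
- bottle: Brown bottle, 54 mm across, 105 mm tall, standing on the stand's -y side; origin at the centre of its underside.
- air_scribe: Air scribe (pen-shaped tool), 49 x 177 x 17 mm, lying along the stand's +y side; origin at the centre of its underside.
- vial: Specimen vial with a blue cap, 32 mm across, 64 mm tall, on the stand's -y side; origin at the centre of its underside.

How it is judged:
On the way, in this order (a step that is already met when the one before it is completed fails the run):
1. the red mark is at the top (within 8 mm) and the ring stands still, with the lock dog still raised (distance between red_mark and top_point below 0.008 m and velocity of joint ring between -0.1 and 0.1 rad/s and value of joint lock_dog above 0.25 rad), for 0.2 s.
2. the lock dog is down with its tooth seated in the notch at the top (value of joint lock_dog below 0.03 rad and distance between red_mark and top_point below 0.006 m), for 0.2 s.
At the end, for the whole second after the job is handed in: The red mark is at the top (within 6 mm), the ring is at rest, and the lock dog is fully down (within 0.03 rad) with its tooth seated in the notch (all of step 2 and velocity of joint ring between -0.1 and 0.1 rad/s); the robot touches nothing.
It fails at once if the rock block or its bone is touched (contact force between any of the fingers, the arm and specimen above 1 N).
It fails at once if a bystander is moved by more than 30 mm or tipped over (distance of any of bottle, air_scribe, vial from where it was at the start of the episode above 0.03 m or angle between any of bottle, vial's own z axis and vertical above 0.5 rad).
It also fails if it takes over 59 s, if anything falls off the work surface, if the arm or the gripper's body presses on something with over 40 N, if the wrist force passes 120 N, or if a joint passes its speed limit or range.

## Working session

There is one attempt and no reset: what is moved stays moved. The work goes in short steps, Python scripts to look and compute and a tool call to move; the robot and the scene stay as the last step left them, time stands still between calls to the robot, and variables do not carry over. Pictures are saved under pics/ and viewed, at most 10 in all, crops included, and the job is handed in when it is done.

Besides the shell and the picture viewer there is one more tool, called after "Request:" as name(argument=value, ...), one argument or row to a line, values as JSON. drive_tool: Moves the arm, as the interface text tells. Its arguments: {"type":"object","properties":{"series":{"type":"array"},"force":{"type":"number"}},"required":["series"]}

```bash
mkdir -p pics; ls; python3 - <<'E'
from cell import arm
import cv2,numpy as np
o=arm.get_obs();print({k:np.round(v,3) for k,v in o.items()})
ims=[]
for n in ("side","top"):
    im,d=arm.read_camera(n);cv2.imwrite(f"pics/{n}0.png",im);np.save(f"pics/{n}0.npy",d)
    p=arm.camera_params(n);print(n,np.round(p["K"],1).tolist(),np.round(p["origin"],3),np.round(p["rotation"],3).tolist())
E
```

```text
pics
{'clock': np.float64(0.0), 'joint_pos': array([ 1.488e+00,  2.560e-01,  1.070e-01, -1.000e-03, -1.424e+00,
       -2.850e-01]), 'qvel': array([ 0.002,  0.   , -0.002, -0.   ,  0.002,  0.001]), 'joint_efforts': array([-2.0000e-03, -3.8663e+01,  2.3794e+01,  5.3660e+00, -6.0000e-03,
       -0.0000e+00]), 'tool_pos': array([0.198, 0.513, 0.303]), 'orientation': array([ 3.14 , -0.   , -0.368]), 'wrist_force': array([-0.546,  0.343, -0.167]), 'moment': array([-0.033, -0.031,  0.011]), 'grasp_force': np.float64(0.0), 'grip_width': np.float64(0.085)}
side [[439.0, 0.0, 249.8], [0.0, 439.0, 187.6], [0.0, 0.0, 1.0]] [ 0.451 -1.104  0.704] [-2.086, -0.009, -0.151]
top [[385.8, 0.0, 259.5], [0.0, 385.8, 194.5], [0.0, 0.0, 1.0]] [ 0.311 -0.341  1.183] [-2.874, 0.005, -1.323]
```

View pics/side0.png

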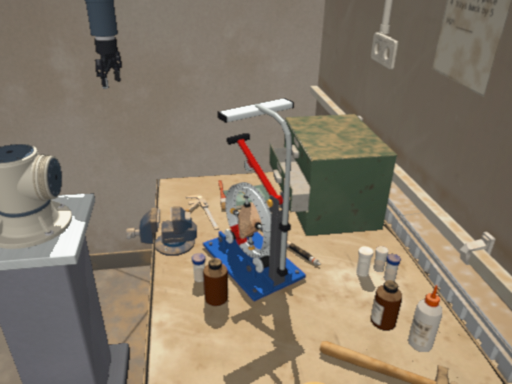

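View pics/top0.png

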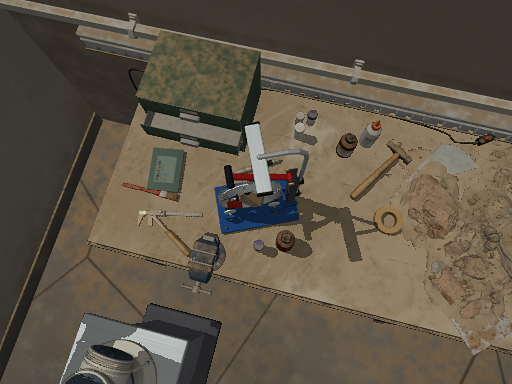

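```bash
cat > h.py <<'E'
import cv2,numpy as np
from scipy.spatial.transform import Rotation as R
def rot(v): return R.from_euler("xyz",v).as_matrix()
def cloud(p,d):
    v,u=np.mgrid[:384,:512]
    c=np.stack([u,v,np.ones_like(u)],-1)@np.linalg.inv(p["K"]).T*d[...,None]
    return c@rot(p["rotation"]).T+p["origin"]
def proj(p,X):
    c=(np.atleast_2d(X)-p["origin"])@rot(p["rotation"]);q=c@np.array(p["K"]).T
    return q[:,:2]/q[:,2:]
E
python3 - <<'E'
from h import *
from cell import arm
for n in ("side","top"):
    p=arm.camera_params(n);im=cv2.imread(f"pics/{n}0.png");P=cloud(p,np.load(f"pics/{n}0.npy"))
    h=cv2.cvtColor(im,cv2.COLOR_BGR2HSV)
    ok=np.isfinite(P).all(-1)
    m=(abs(h[...,0].astype(int)-110)<12)&(h[...,1]>150)&(h[...,2]>60)&(P[...,2]>0.005)&(P[...,2]<0.03)
    m=cv2.morphologyEx(m.astype(np.uint8),cv2.MORPH_OPEN,np.ones((2,2)))
    nn,l,s,c=cv2.connectedComponentsWithStats(cv2.dilate(m,np.ones((7,7))));k=1+s[1:,4].argmax()
    q=P[(l==k)&(m>0)];r=cv2.minAreaRect((q[:,:2]*1000).astype(np.float32));print(n,len(q),r,np.median(q[:,2]))
    red=((h[...,0]<8)|(h[...,0]>172))&(h[...,1]>150)&(h[...,2]>70)
    nn,l,s,c=cv2.connectedComponentsWithStats(red.astype(np.uint8),connectivity=8)
    for i in range(1,nn):
        if s[i,4]>8: print(n,"red",s[i],np.round(np.median(P[l==i],0),3))
E
```

```text
side 1805 ((582.4166259765625, -638.882080078125), (937.3225708007812, 234.574951171875), 88.20503234863281) 0.016291606064941067
side red [237 139  46  65 496] [ 0.598 -0.273  0.271]
side red [231 225  16  19 127] [ 0.562 -0.196  0.051]
top 1235 ((491.405517578125, -300.8457336425781), (362.52435302734375, 242.3847198486328), 24.275644302368164) 0.014422141883644546
top red [484 136   6   4  15] [ 0.983 -0.921  0.024]
top red [270 173  24   8 142] [ 0.62  -0.317  0.244]
top red [233 174  21   6 121] [ 0.578 -0.227  0.298]
top red [123 183   5   4  12] [0.55  0.171 0.004]
top red [140 187   4   4  10] [0.549 0.115 0.007]
top red [227 200  16   8  89] [ 0.564 -0.192  0.05 ]
```

```bash
python3 - <<'E'
import cv2
im=cv2.imread("pics/side0.png");a=cv2.resize(im[90:310,180:330],None,fx=2.6,fy=2.6,interpolation=cv2.INTER_CUBIC)
im=cv2.imread("pics/top0.png");b=cv2.resize(im[110:260,190:330],None,fx=2.8,fy=2.8,interpolation=cv2.INTER_CUBIC)
b=cv2.copyMakeBorder(b,0,a.shape[0]-b.shape[0],0,0,cv2.BORDER_CONSTANT)
c=cv2.hconcat([a,b]);print(c.shape);cv2.imwrite("pics/crop0.png",c)
E
```

```text
(572, 782, 3)
```

View pics/crop0.png

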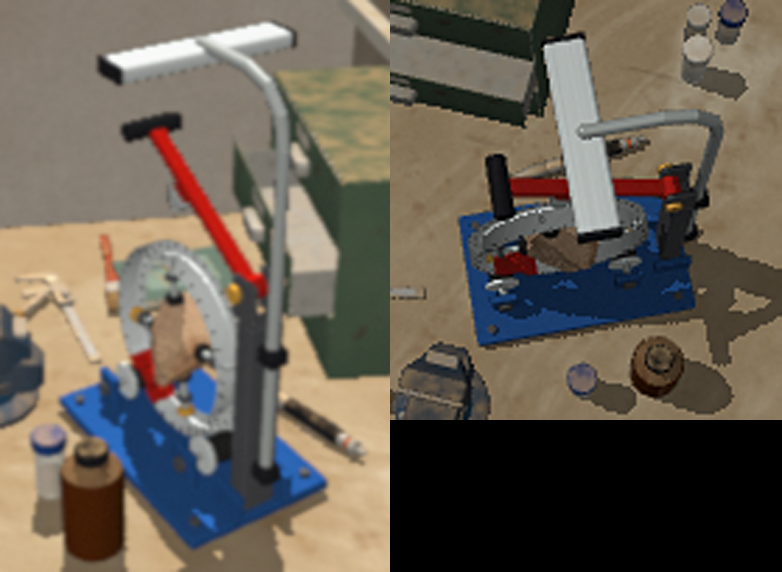

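```bash
python3 - <<'E'
from h import *
from cell import arm
def ray(p,u,v,z):
    d=rot(p["rotation"])@np.linalg.inv(p["K"])@np.array([u,v,1.]);o=np.array(p["origin"]);return o+d*(z-o[2])/d[2]
for n,box in (("side",(195,330,225,305)),("top",(210,310,170,240))):
    p=arm.camera_params(n);im=cv2.imread(f"pics/{n}0.png");P=cloud(p,np.load(f"pics/{n}0.npy"))
    h=cv2.cvtColor(im,cv2.COLOR_BGR2HSV)
    m=(abs(h[...,0].astype(int)-110)<12)&(h[...,1]>150)&(h[...,2]>50)&(abs(P[...,2]-.016)<.007)
    k=np.zeros_like(m);k[box[2]:box[3],box[0]:box[1]]=1
    q=P[m&k][:,:2]
    vs,us=np.nonzero(m&k);q=np.array([ray(p,u,v,.016)[:2] for u,v in zip(us,vs)])
    r=cv2.minAreaRect((q*1000).astype(np.float32));print(n,len(q),r)
    print(np.round(cv2.boxPoints(r)))
    # light bar: depth points near z .408
    L=P[(abs(P[...,2]-.405)<.02)&(np.linalg.norm(P[...,:2]-[.6,-.3],axis=-1)<.2)&(im.min(-1)>150)][:,:2]
    r=cv2.minAreaRect((L*1000).astype(np.float32));print("light",len(L),r)
    D=P[(h[...,2]<60)&(P[...,2]>.26)&(np.linalg.norm(P[...,:2]-[.6,-.25],axis=-1)<.15)&(P[...,2]<.36)]
    print("bar",len(D),np.median(D,0),np.percentile(D,[5,95],0).round(3))
E
```

```text
side 1857 ((589.3905029296875, -257.59356689453125), (147.77345275878906, 243.3386688232422), 24.368492126464844)
[[ 472. -177.]
 [ 572. -399.]
 [ 707. -338.]
 [ 606. -116.]]
light 621 ((592.260986328125, -274.6348571777344), (140.4333953857422, 134.49134826660156), 74.52677154541016)
bar 121 [ 0.56169692 -0.20312084  0.31744857] [[ 0.541 -0.213  0.31 ]
 [ 0.588 -0.192  0.322]]
top 1567 ((590.2171020507812, -252.6275634765625), (148.03817749023438, 240.6097869873047), 24.347400665283203)
[[ 473. -174.]
 [ 572. -393.]
 [ 707. -332.]
 [ 608. -113.]]
light 934 ((595.693359375, -260.1590576171875), (156.84942626953125, 30.865114212036133), 24.401498794555664)
bar 175 [ 0.56506507 -0.19845519  0.31862702] [[ 0.541 -0.212  0.312]
 [ 0.589 -0.185  0.322]]
```

```bash
cat >> h.py <<'E'
O=np.array([.5838,-.2395,0]);a=np.radians(-65.65)
XS=np.array([np.cos(a),np.sin(a),0]);YS=np.array([-np.sin(a),np.cos(a),0]);Z=np.array([0,0,1.])
S=np.stack([XS,YS,Z],1)            # stand -> world
def tool(t):                       # tool axes, leaning t deg over the front
    t=np.radians(t);x=XS*np.cos(t)+Z*np.sin(t);z=XS*np.sin(t)-Z*np.cos(t)
    return np.stack([x,np.cross(z,x),z],1)
def pose(x,z,t,ahead=54,y=0):      # point 'ahead' mm before TCP at stand (x,y,z) mm
    M=tool(t);return O+S@np.array([x,y,z])/1000-M[:,2]*ahead/1000,M
def rim(phi,r,t,**k):              # phi deg from top, positive to the front
    f=np.radians(phi);return pose(-r*np.sin(f),118+r*np.cos(f),t,**k)
def rows(p0,M0,targets):
    for p,M in targets:
        print(np.round(M0.T@(p-p0)*1000,1).tolist(),np.round(R.from_matrix(M0.T@M).as_rotvec(degrees=True),1).tolist())
def now(arm):
    o=arm.get_obs();print("t",round(float(o["clock"]),2),"joints",np.round(o["joint_pos"],2),"F",np.round(o["wrist_force"],1),"grip",o["grip_width"],o["grasp_force"])
    p,M=np.array(o["tool_pos"]),rot(o["orientation"]);q=S.T@(p+M[:,2]*.054-O)*1000
    print("grasp point in stand mm",q.round(1),"tilt",np.degrees(np.arctan2(M[:,2]@XS,-M[2,2])).round(1),"z.YS",(M[:,2]@YS).round(3))
    return p,M
E
python3 - <<'E'
from h import *
from cell import arm
p,M=now(arm)
rows(p,M,[pose(-250,260,0,ahead=0),rim(80,220,60),rim(80,88,60)])
for n,u,v in (("side",198,262),("side",215,265),("side",302,255),("side",170,215),("top",258,244),("top",286,238),("top",205,243),("top",175,237)):
    P=cloud(arm.camera_params(n),np.load(f"pics/{n}0.npy"))[v,u];print(n,u,v,P.round(3),(S.T@(P-O)*1000).round())
E
```

```text
t 0.1 joints [ 1.49  0.26  0.11 -0.   -1.42 -0.28] F [-0.3  0.5  0. ] grip 0.08547672179270724 0.0
grasp point in stand mm [-844.7  -41.7  249.1] tilt 0.1 z.YS -0.001
[452.9, 387.7, 43.8] [0.1, -0.0, 44.6]
[443.3, 378.1, 120.6] [-23.2, 56.8, 40.4]
[535.9, 469.3, 143.7] [-23.2, 56.8, 40.4]
side 198 262 [ 0.458 -0.308  0.062] [  10. -143.   62.]
side 215 265 [ 0.492 -0.379  0.107] [  89. -141.  107.]
side 302 255 [ 0.72  -0.251  0.009] [ 67. 119.   9.]
side 170 215 [ 0.396 -0.156  0.097] [-153. -136.   97.]
top 258 244 [ 0.462 -0.293  0.065] [  -2. -133.   65.]
top 286 238 [ 0.492 -0.366  0.103] [  78. -136.  103.]
top 205 243 [ 0.423 -0.148  0.097] [-149. -109.   97.]
top 175 237 [ 0.427 -0.039  0.013] [-247.  -60.   13.]
```

Request:
drive_tool(
  series=[
    [[450,385,0],[0,0,45],-1],
    [[450,385,0],[0,0,45],-1],
    [[450,385,0],[0,0,45],-1],
    [[450,385,0],[0,0,45],-1],
    [[450,385,0],[0,0,45],-1],
    [[450,385,0],[0,0,45],-1],
    [[450,385,0],[0,0,45],-1],
    [[450,385,0],[0,0,45],-1],
    [[450,385,0],[0,0,45],-1],
    [[450,385,0],[0,0,45],-1],
  ],
  force=30,
)

```text
clock: 1.35
tool_pos: [0.4798, -0.0105, 0.3032]
orientation: [3.14, 0.0, -1.156]
wrist_force: [-0.1, 1.4, 0.0]
grip_width: 0.0857
grasp_force: 0.0
```

```bash
python3 - <<'E'
from h import *
from cell import arm
p,M=now(arm)
rows(p,M,[rim(80,220,60),rim(80,88,60)])
E
```

```text
t 1.35 joints [ 0.31  0.12 -0.07  0.   -1.39  0.11] F [-0.1  1.4  0. ] grip 0.08566270086276244 0.0
grasp point in stand mm [-251.5   -0.4  249.2] tilt -0.0 z.YS -0.001
[-11.9, -0.4, 120.0] [0.4, 60.0, -0.5]
[118.1, -1.8, 142.9] [0.4, 60.0, -0.5]
```

Request:
drive_tool(
  series=[
    [[-15,0,60],[0,30,0],-1],
    [[-15,0,60],[0,30,0],-1],
    [[-15,0,60],[0,30,0],-1],
    [[-12,0,120],[0,60,0],-1],
    [[-12,0,120],[0,60,0],-1],
    [[-12,0,120],[0,60,0],-1],
    [[-12,0,120],[0,60,0],-1],
    [[-12,0,120],[0,60,0],-1],
  ],
)

```text
clock: 2.35
tool_pos: [0.4745, 0.0032, 0.184]
orientation: [-3.141, -1.044, -1.155]
wrist_force: [-0.1, 0.5, 0.5]
grip_width: 0.0854
grasp_force: 0.0
```

```bash
python3 - <<'E'
from h import *
from cell import arm
p,M=now(arm)
rows(p,M,[rim(80,120,60),rim(80,88,60)])
im,d=arm.read_camera("wrist");cv2.imwrite("pics/w1.png",im)
im2,d=arm.read_camera("side");
cv2.imwrite("pics/s1.png",cv2.hconcat([cv2.resize(im,(400,300)),cv2.resize(im2[60:310,80:413],(400,300))]))
E
```

```text
t 2.35 joints [ 0.72  0.3  -0.88  1.09 -1.2  -1.16] F [-0.1  0.5  0.5] grip 0.08544833295523555 0.0
grasp point in stand mm [-2.195e+02  2.000e-01  1.568e+02] tilt 59.8 z.YS -0.007
[35.2, -0.3, 96.7] [0.4, 0.2, -0.3]
[46.2, -0.5, 126.7] [0.4, 0.2, -0.3]
```

View pics/s1.png

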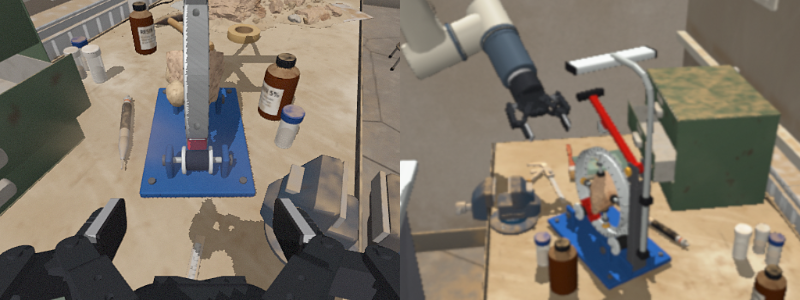

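Request:
drive_tool(
  series=[
    [[35,0,60],[0,0,0],-1],
    [[35,0,97],[0,0,0],-1],
    [[46,0,127],[0,0,0],-1],
    [[46,0,127],[0,0,0],-1],
    [[46,0,127],[0,0,0],1],
    [[46,0,127],[0,0,0],1],
    [[46,0,127],[0,0,0],1],
    [[46,0,127],[0,0,0],1],
    [[46,0,127],[0,0,0],1],
  ],
  force=30,
)

```text
clock: 3.58
tool_pos: [0.5304, -0.1162, 0.1611]
orientation: [-3.136, -1.047, -1.153]
wrist_force: [6.4, 3.2, 0.9]
grip_width: 0.0236
grasp_force: 36.4
```

```bash
python3 - <<'E'
from h import *
from cell import arm
p,M=now(arm)
rows(p,M,[rim(80-5*i,88,60-i*2) for i in range(0,10)])
E
```

```text
t 3.58 joints [ 0.27  0.34 -0.92  1.54 -1.03 -1.21] F [6.4 3.2 0.9] grip 0.0235867551095594 36.350305527448654
grasp point in stand mm [-87.6   2.2 134.1] tilt 60.0 z.YS -0.001
[-0.2, 2.2, 1.2] [0.0, -0.0, -0.2]
[9.0, 2.2, -1.1] [0.0, -2.0, -0.2]
[18.4, 2.2, -2.6] [0.0, -4.0, -0.2]
[27.8, 2.1, -3.5] [0.0, -6.0, -0.2]
[37.4, 2.1, -3.6] [0.0, -8.0, -0.2]
[46.9, 2.0, -2.9] [0.0, -10.0, -0.2]
[56.4, 2.0, -1.6] [0.0, -12.0, -0.2]
[65.7, 2.0, 0.5] [0.0, -14.0, -0.2]
[74.9, 1.9, 3.3] [0.0, -16.0, -0.2]
[83.7, 1.9, 6.8] [-0.0, -18.0, -0.2]
```

Request:
drive_tool(
  series=[
    [[4,0,0],[0,-1,0],1],
    [[9,0,-1],[0,-2,0],1],
    [[18,0,-3],[0,-4,0],1],
    [[28,0,-4],[0,-6,0],1],
    [[37,0,-4],[0,-8,0],1],
    [[47,0,-3],[0,-10,0],1],
    [[56,0,-2],[0,-12,0],1],
    [[66,0,0],[0,-14,0],1],
    [[75,0,3],[0,-16,0],1],
    [[80,0,5],[0,-17,0],1],
  ],
)

```text
clock: 4.82
tool_pos: [0.5485, -0.1564, 0.2274]
orientation: [-3.136, -0.748, -1.151]
wrist_force: [4.7, 6.6, -2.6]
grip_width: 0.023
grasp_force: 36.5
```

```bash
python3 - <<'E'
from h import *
from cell import arm
p,M=now(arm)
im,d=arm.read_camera("wrist");cv2.imwrite("pics/w2.png",im)
im2,d=arm.read_camera("side");
cv2.imwrite("pics/s2.png",cv2.hconcat([cv2.resize(im,(400,300)),cv2.resize(im2[110:310,150:417],(400,300))]))
E
```

```text
t 4.83 joints [ 0.21  0.19 -0.68  1.08 -0.85 -0.59] F [ 4.7  6.6 -2.6] grip 0.02298370406725479 36.45463854074478
grasp point in stand mm [-53.5   2.2 187.8] tilt 42.9 z.YS 0.002
```

View pics/s2.png

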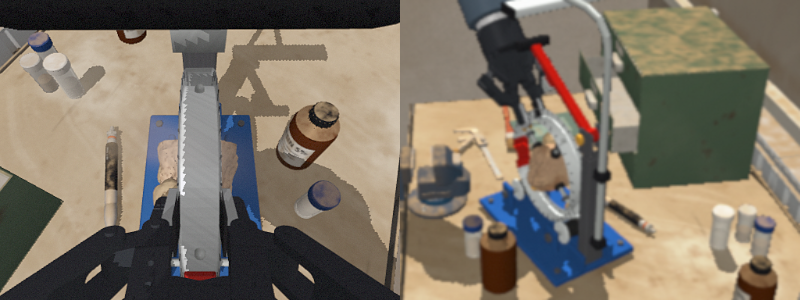

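```bash
python3 - <<'E'
from h import *
p,M=rim(37.5,88,43)
rows(p,M,[rim(f,r,t) for f,r,t in ((45,91,46),(55,91,50),(65,91,54),(75,91,58),(82,89,60))])
E
```

```text
[-14.4, 0.0, -3.3] [0.0, 3.0, -0.0]
[-33.9, 0.0, -1.0] [-0.0, 7.0, -0.0]
[-52.8, 0.0, 4.2] [-0.0, 11.0, 0.0]
[-70.6, 0.0, 12.3] [0.0, 15.0, -0.0]
[-80.2, 0.0, 20.8] [-0.0, 17.0, -0.0]
```

Request:
drive_tool(
  series=[
    [[0,-2,0],[0,0,0],-1],
    [[0,-2,0],[0,0,0],-1],
    [[0,-2,-2],[0,0,0],-1],
    [[0,-2,-3],[0,0,0],-1],
    [[-14,-2,-3],[0,3,0],-1],
    [[-34,-2,-1],[0,7,0],-1],
    [[-53,-2,4],[0,11,0],-1],
    [[-71,-2,12],[0,15,0],-1],
    [[-80,-2,21],[0,17,0],-1],
    [[-80,-2,21],[0,17,0],-1],
  ],
)

```text
clock: 6.18
tool_pos: [0.5297, -0.1179, 0.156]
orientation: [3.135, -1.047, -1.148]
wrist_force: [-0.4, -0.2, 0.4]
grip_width: 0.0855
grasp_force: 0.0
```

Request:
drive_tool(
  series=[
    [[0,0,0],[0,0,0],1],
    [[0,0,0],[0,0,0],1],
    [[0,0,0],[0,0,0],1],
    [[0,0,0],[0,0,0],1],
    [[0,0,0],[0,0,0],1],
  ],
  force=30,
)

```text
clock: 6.8
tool_pos: [0.5311, -0.1171, 0.1577]
orientation: [-3.138, -1.048, -1.155]
wrist_force: [3.9, 2.0, -0.3]
grip_width: 0.0233
grasp_force: 36.0
```

```bash
python3 - <<'E'
from h import *
from cell import arm
p,M=now(arm)
for n in ("side","top"):
    im,d=arm.read_camera(n);P=cloud(arm.camera_params(n),d)
    h=cv2.cvtColor(im,cv2.COLOR_BGR2HSV)
    red=((h[...,0]<8)|(h[...,0]>172))&(h[...,1]>150)&(h[...,2]>70)
    q=(P[red]-O)@S*1000;r=np.hypot(q[:,0],q[:,2]-118)
    q=q[(r<97)&(r>74)&(abs(q[:,1])<22)]
    f=np.degrees(np.arctan2(-q[:,0],q[:,2]-118));print(n,len(q),"front-angle of red",np.percentile(f,[3,50,97]).round(1))
p,M=rim(82,88,60);rows(p,M,[rim(82-5*i,88,60-1.9*i) for i in range(0,10)])
E
```

```text
t 6.8 joints [ 0.26  0.34 -0.92  1.55 -1.03 -1.22] F [ 3.9  2.  -0.3] grip 0.02330721225433343 35.99075082689524
grasp point in stand mm [-86.5   2.2 130.7] tilt 60.0 z.YS -0.004
side 119 front-angle of red [ 89.4 104.1 117.5]
top 20 front-angle of red [ 94.   97.8 101.1]
[0.0, 0.0, 0.0] [0.0, 0.0, 0.0]
[9.0, 0.0, -2.5] [0.0, -1.9, -0.0]
[18.2, 0.0, -4.4] [0.0, -3.8, 0.0]
[27.6, 0.0, -5.5] [-0.0, -5.7, 0.0]
[37.0, 0.0, -5.9] [0.0, -7.6, 0.0]
[46.5, 0.0, -5.5] [0.0, -9.5, -0.0]
[55.9, 0.0, -4.5] [-0.0, -11.4, -0.0]
[65.2, 0.0, -2.7] [0.0, -13.3, 0.0]
[74.3, 0.0, -0.2] [-0.0, -15.2, 0.0]
[83.2, 0.0, 3.0] [0.0, -17.1, 0.0]
```

Request:
drive_tool(
  series=[
    [[4,0,-1],[0,-1,0],1],
    [[9,0,-3],[0,-2,0],1],
    [[18,0,-4],[0,-4,0],1],
    [[28,0,-6],[0,-6,0],1],
    [[37,0,-6],[0,-8,0],1],
    [[47,0,-6],[0,-10,0],1],
    [[56,0,-5],[0,-12,0],1],
    [[65,0,-3],[0,-14,0],1],
    [[74,0,0],[0,-15,0],1],
    [[80,0,2],[0,-17,0],1],
  ],
)

```text
clock: 8.15
tool_pos: [0.5479, -0.1546, 0.2249]
orientation: [-3.139, -0.747, -1.151]
wrist_force: [3.8, 5.0, -2.0]
grip_width: 0.0236
grasp_force: 34.8
```

Request:
drive_tool(
  series=[
    [[0,0,0],[0,0,0],-1],
    [[0,0,0],[0,0,0],-1],
    [[0,0,-2],[0,0,0],-1],
    [[0,0,-3],[0,0,0],-1],
    [[-14,0,-3],[0,3,0],-1],
    [[-34,0,-1],[0,7,0],-1],
    [[-53,0,4],[0,11,0],-1],
    [[-71,0,12],[0,15,0],-1],
    [[-80,0,19],[0,17,0],-1],
    [[-80,0,19],[0,17,0],-1],
  ],
)

```text
clock: 9.4
tool_pos: [0.5282, -0.1142, 0.1558]
orientation: [3.136, -1.047, -1.147]
wrist_force: [-0.2, -0.3, 1.0]
grip_width: 0.0854
grasp_force: 0.0
```

```bash
cat > red.py <<'E'
from h import *
from cell import arm
p,M=now(arm)
for n in ("side","top","wrist"):
    q0=arm.camera_params(n);im,d=arm.read_camera(n);P=cloud(q0,d)
    cv2.imwrite(f"pics/l_{n}.png",im)
    h=cv2.cvtColor(im,cv2.COLOR_BGR2HSV)
    red=((h[...,0]<8)|(h[...,0]>172))&(h[...,1]>150)&(h[...,2]>70)
    q=(P[red]-O)@S*1000;r=np.hypot(q[:,0],q[:,2]-118)
    q=q[(r<97)&(r>74)&(abs(q[:,1]-2)<20)]
    if not len(q): continue
    f=np.degrees(np.arctan2(-q[:,0],q[:,2]-118));print(n,len(q),"front-angle of red",np.percentile(f,[1,50,99]).round(1),"y",np.percentile(q[:,1],[2,98]).round(1))
E
python3 red.py
```

```text
t 9.4 joints [ 0.28  0.35 -0.93  1.53 -1.03 -1.22] F [-0.2 -0.3  1. ] grip 0.08535850609880073 0.0
grasp point in stand mm [-90.3   0.6 128.8] tilt 60.0 z.YS -0.008
side 82 front-angle of red [41.5 57.  76.8] y [-10.2  13.6]
top 30 front-angle of red [46.9 55.3 80.1] y [-7.7 15. ]
wrist 4299 front-angle of red [45.1 64.1 78. ] y [-9.3 14.6]
```

Request:
drive_tool(
  series=[
    [[0,0,0],[0,0,0],1],
    [[0,0,0],[0,0,0],1],
    [[0,0,0],[0,0,0],1],
    [[0,0,0],[0,0,0],1],
    [[0,0,0],[0,0,0],1],
  ],
)

```text
clock: 10.18
tool_pos: [0.5295, -0.1136, 0.1573]
orientation: [-3.139, -1.047, -1.154]
wrist_force: [3.4, 2.6, 1.3]
grip_width: 0.0232
grasp_force: 35.6
```

Request:
drive_tool(
  series=[
    [[4,0,-1],[0,-1,0],1],
    [[9,0,-3],[0,-2,0],1],
    [[18,0,-4],[0,-4,0],1],
    [[28,0,-6],[0,-6,0],1],
    [[37,0,-6],[0,-8,0],1],
    [[47,0,-6],[0,-10,0],1],
    [[56,0,-5],[0,-12,0],1],
    [[65,0,-3],[0,-14,0],1],
    [[74,0,0],[0,-15,0],1],
    [[80,0,2],[0,-17,0],1],
  ],
)

```text
clock: 11.42
tool_pos: [0.5463, -0.1511, 0.2255]
orientation: [-3.139, -0.748, -1.152]
wrist_force: [-1.2, 7.1, 1.6]
grip_width: 0.0236
grasp_force: 36.5
```

Request:
drive_tool(
  series=[
    [[0,0,0],[0,0,0],-1],
    [[0,0,0],[0,0,0],-1],
    [[0,0,-2],[0,0,0],-1],
    [[0,0,-3],[0,0,0],-1],
    [[-14,0,-3],[0,3,0],-1],
    [[-34,0,-1],[0,7,0],-1],
    [[-53,0,4],[0,11,0],-1],
    [[-53,0,4],[0,11,0],-1],
    [[-53,0,4],[0,11,0],-1],
  ],
)

```text
clock: 12.55
tool_pos: [0.5313, -0.1196, 0.1867]
orientation: [-3.14, -0.942, -1.155]
wrist_force: [0.6, -0.0, 0.0]
grip_width: 0.0856
grasp_force: 0.0
```

```bash
python3 red.py
```

```text
t 12.55 joints [ 0.28  0.26 -0.86  1.38 -0.95 -1.01] F [ 0.6 -0.   0. ] grip 0.08563496472599565 0.0
grasp point in stand mm [-87.2   1.3 154.9] tilt 54.0 z.YS -0.006
side 67 front-angle of red [ 2.2 14.8 34.1] y [-9.8 14.4]
top 124 front-angle of red [ 4.  19.3 36.5] y [-8.5 14.3]
wrist 4472 front-angle of red [ 3.9 22.2 36.7] y [-9.2 14.7]
```

```bash
python3 - <<'E'
from h import *
from cell import arm
p,M=now(arm)
r=np.hypot(83.2,33.9);f=np.degrees(np.arctan2(83.2,33.9));print(r,f)
p,M=rim(f,r,54);rows(p,M,[rim(f-d,r,54-.4*d) for d in (5,10,15,20.3)])
E
```

```text
t 12.7 joints [ 0.28  0.26 -0.86  1.38 -0.95 -1.01] F [-0.8 -0.9 -1. ] grip 0.08527334493604734 0.0
grasp point in stand mm [-87.1   1.4 155.4] tilt 54.0 z.YS -0.005
89.84124887822965 67.83146673167293
[9.6, 0.0, -1.5] [-0.0, -2.0, 0.0]
[19.2, -0.0, -2.3] [0.0, -4.0, -0.0]
[29.0, -0.0, -2.3] [0.0, -6.0, -0.0]
[39.2, 0.0, -1.5] [0.0, -8.1, -0.0]
```

Request:
drive_tool(
  series=[
    [[0,0,5],[0,0,0],-1],
    [[0,0,5],[0,0,0],1],
    [[0,0,5],[0,0,0],1],
    [[0,0,5],[0,0,0],1],
    [[0,0,5],[0,0,0],1],
    [[0,0,5],[0,0,0],1],
  ],
)

```text
clock: 13.45
tool_pos: [0.5335, -0.1224, 0.1835]
orientation: [-3.139, -0.942, -1.153]
wrist_force: [4.7, 1.5, -0.8]
grip_width: 0.0232
grasp_force: 36.0
```

Request:
drive_tool(
  series=[
    [[5,0,-1],[0,-1,0],1],
    [[10,0,-2],[0,-2,0],1],
    [[19,0,-2],[0,-4,0],1],
    [[29,0,-2],[0,-6,0],1],
    [[39,0,-2],[0,-8,0],1],
    [[39,0,-2],[0,-8,0],1],
    [[39,0,-2],[0,-8,0],1],
    [[39,0,-2],[0,-8,0],1],
  ],
)

```text
clock: 14.45
tool_pos: [0.5421, -0.1416, 0.2152]
orientation: [-3.14, -0.801, -1.152]
wrist_force: [8.0, 0.1, -5.7]
grip_width: 0.0235
grasp_force: 35.1
```

Request:
drive_tool(
  series=[
    [[0,0,0],[0,0,0],-1],
    [[0,0,0],[0,0,0],-1],
    [[0,0,0],[0,0,0],-1],
    [[0,0,-20],[0,0,0],-1],
    [[0,0,-50],[0,0,0],-1],
    [[0,0,-80],[0,0,0],-1],
    [[0,0,-80],[0,0,0],-1],
  ],
)

```text
clock: 15.32
tool_pos: [0.5183, -0.0887, 0.273]
orientation: [-3.137, -0.803, -1.155]
wrist_force: [0.8, -0.6, -0.4]
grip_width: 0.0853
grasp_force: 0.0
```

```bash
python3 red.py; python3 -c "
import cv2
a=cv2.imread('pics/l_wrist.png');b=cv2.imread('pics/l_top.png')[140:240,200:333]
cv2.imwrite('pics/v5.png',cv2.hconcat([cv2.resize(a,(400,300)),cv2.resize(b,(400,300))]))"
```

```text
t 15.32 joints [ 0.43  0.12 -0.66  0.97 -1.06 -0.62] F [ 0.8 -0.6 -0.4] grip 0.08530485083462354 0.0
grasp point in stand mm [-125.5    2.4  235.5] tilt 46.0 z.YS -0.002
side 99 front-angle of red [-13.8  -3.7  16. ] y [-8.9 14.4]
top 99 front-angle of red [-10.3   6.2  18.3] y [-9.1 14. ]
wrist 1617 front-angle of red [-15.5   6.8  17.8] y [-8.7 14.7]
```

View pics/v5.png

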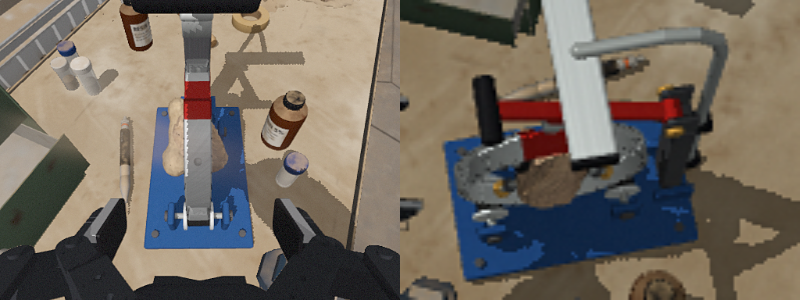

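```bash
python3 - <<'E'
from h import *
from cell import arm
from scipy.optimize import least_squares
p,M=now(arm)
q0=arm.camera_params("wrist");im,d=arm.read_camera("wrist");P=cloud(q0,d)
q=(P-O)@S*1000
h=cv2.cvtColor(im,cv2.COLOR_BGR2HSV)
red=((h[...,0]<8)|(h[...,0]>172))&(h[...,1]>150)&(h[...,2]>70)
r=np.hypot(q[...,0],q[...,2]-118);f=np.degrees(np.arctan2(-q[...,0],q[...,2]-118))
m=(abs(r-92)<6)&(abs(q[...,1]-2.5)<9)&(f>19)&(f<85)
s=least_squares(lambda c:np.hypot(q[m][:,0]-c[0],q[m][:,2]-c[1])-92,[0,118],loss="soft_l1");x0,z0=s.x;print(m.sum(),s.x,np.std(s.fun))
rr=np.hypot(q[...,0]-x0,q[...,2]-z0);ff=np.degrees(np.arctan2(-(q[...,0]-x0),q[...,2]-z0))
k=(abs(q[...,1]-2.5)<9)&(rr<97)&(rr>70)&(ff<30)&(ff>-25)
for a in range(-24,26,2):
    j=k&(ff>=a)&(ff<a+2)
    if j.sum(): print(a,j.sum(),rr[j].mean().round(1),"red",red[j].mean().round(2))
E
```

```text
t 15.47 joints [ 0.43  0.12 -0.66  0.97 -1.06 -0.63] F [ 0.2 -0.4 -0.1] grip 0.08520206941255358 0.0
grasp point in stand mm [-124.3    0.7  233.2] tilt 46.0 z.YS -0.007
0 [  0. 118.] nan
-24 32 77.0 red 0.0
-22 28 77.1 red 0.0
-20 38 77.0 red 0.0
-18 35 77.1 red 0.03
-16 43 77.2 red 0.98
-14 47 77.2 red 1.0
-12 47 77.2 red 1.0
-10 56 77.2 red 1.0
-8 52 77.3 red 1.0
-6 63 77.4 red 1.0
-4 63 77.4 red 1.0
-2 69 77.3 red 1.0
0 74 77.4 red 1.0
2 21 77.9 red 1.0
4 33 77.3 red 1.0
6 121 79.6 red 1.0
8 149 81.9 red 0.97
10 88 77.6 red 1.0
12 90 77.8 red 1.0
14 91 77.8 red 1.0
16 95 77.9 red 0.99
18 96 78.0 red 0.02
20 99 78.0 red 0.0
22 91 78.2 red 0.0
24 102 78.1 red 0.0
  ret = _var(a, axis=axis, dtype=dtype, out=out, ddof=ddof,
  arrmean = um.true_divide(arrmean, div, out=arrmean,
  ret = ret.dtype.type(ret / rcount)
```

```bash
python3 - <<'E'
from h import *
from cell import arm
q0=arm.camera_params("wrist");im,d=arm.read_camera("wrist");P=cloud(q0,d)
q=(P-O)@S*1000
h=cv2.cvtColor(im,cv2.COLOR_BGR2HSV)
red=((h[...,0]<8)|(h[...,0]>172))&(h[...,1]>150)&(h[...,2]>70)
c=252
for v in list(range(20,300,10)): print(v,q[v,c].round(1),np.hypot(q[v,c,0],q[v,c,2]-118).round(1),np.degrees(np.arctan2(-q[v,c,0],q[v,c,2]-118)).round(1),red[v,c],d[v,c])
E
```

```text
20 [ -5.3   1.8 275.1] 157.2 1.9 False 0.16028109
30 [ -6.6   1.8 270.7] 152.8 2.5 False 0.16355745
40 [ -5.3   1.9 264.2] 146.3 2.1 False 0.1698609
50 [108.6   2.3 173.8] 122.1 -62.8 False 0.3039859
60 [108.2   2.4 163.1] 117.2 -67.4 False 0.31322628
70 [107.8   2.5 151.6] 113.0 -72.7 False 0.32303718
80 [ 75.9   2.5 167. ] 90.3 -57.2 False 0.2942262
90 [ 52.6   2.5 176.6] 78.8 -41.9 False 0.27451813
100 [ 27.4   2.4 189.8] 76.9 -20.9 False 0.2507607
110 [ 12.7   2.4 194.1] 77.2 -9.5 True 0.23992778
120 [  2.    2.4 195.1] 77.1 -1.5 True 0.2339103
130 [ -6.9   2.5 194.6] 76.9 5.2 True 0.23000038
140 [-16.2   2.5 194.8] 78.5 11.9 True 0.22535816
150 [-23.2   2.5 192.7] 78.2 17.3 True 0.2238258
160 [-30.1   2.6 190.4] 78.4 22.6 False 0.22255185
170 [-35.9   2.6 186.6] 77.4 27.6 False 0.22305998
180 [-42.3   2.7 183.8] 78.2 32.7 False 0.22242993
190 [-48.    2.7 179.9] 78.3 37.8 False 0.22308195
200 [-53.7   2.8 175.8] 78.9 42.9 False 0.22397014
210 [-61.4   2.8 175.6] 84.1 46.8 False 0.22042312
220 [-63.    2.9 162.9] 77.4 54.5 False 0.23070475
230 [-68.3   3.  157. ] 78.6 60.3 False 0.2333992
240 [-72.7   3.  148.6] 78.9 67.2 False 0.23861435
250 [-76.6   3.1 137.5] 79.0 75.7 False 0.24644178
260 [-79.4   3.3 121.7] 79.5 87.3 False 0.25894636
270 [-68.4   3.8  55.3] 92.8 132.5 False 0.32241872
280 [-84.2   3.7  77.7] 93.3 115.6 False 0.2951097
290 [-78.8   4.2  13.9] 130.5 142.9 False 0.353612
```

```bash
python3 - <<'E'
from h import *
from cell import arm
q0=arm.camera_params("wrist");im,d=arm.read_camera("wrist");P=cloud(q0,d)
q=(P-O)@S*1000
r=np.hypot(q[...,0],q[...,2]-118);f=np.degrees(np.arctan2(-q[...,0],q[...,2]-118))
for v in (130,150,170): print(v,[(c,q[v,c,1].round(),r[v,c].round(),f[v,c].round(1)) for c in range(230,276,3)])
j=(r<97)&(r>85)&(abs(q[...,1]-2.5)<14)&(f<60)&(f>-30)
print(j.sum(), np.median(q[j],0) if j.any() else 0)
p=arm.camera_params("side");ims,ds=arm.read_camera("side");qs=(cloud(p,ds)-O)@S*1000
rs=np.hypot(qs[...,0],qs[...,2]-118)
j=(abs(qs[...,1]+10)<2.5)&(rs<100)&(rs>65);print(j.sum(),np.percentile(rs[j],[1,10,50,90,99]))
xs=qs[j];fs=np.degrees(np.arctan2(-xs[:,0],xs[:,2]-118))
for a in range(-90,91,15):
    t=abs(fs-a)<7; print(a,t.sum(),np.percentile(rs[j][t],[2,98]).round(1) if t.sum() else 0)
b=cv2.resize(ims[170:280,210:300],None,fx=5,fy=5,interpolation=cv2.INTER_CUBIC);a=cv2.resize(im[80:260,200:310],None,fx=3,fy=3)[:540]
cv2.imwrite("pics/v6.png",cv2.hconcat([cv2.resize(a,(330,540)),cv2.resize(b,(450,540))]))
E
```

```text
130 [(230, np.float64(22.0), np.float64(46.0), np.float64(-38.2)), (233, np.float64(20.0), np.float64(45.0), np.float64(-42.0)), (236, np.float64(14.0), np.float64(79.0), np.float64(6.0)), (239, np.float64(12.0), np.float64(78.0), np.float64(5.6)), (242, np.float64(10.0), np.float64(78.0), np.float64(5.5)), (245, np.float64(7.0), np.float64(78.0), np.float64(5.4)), (248, np.float64(5.0), np.float64(77.0), np.float64(5.2)), (251, np.float64(3.0), np.float64(77.0), np.float64(5.1)), (254, np.float64(1.0), np.float64(78.0), np.float64(5.4)), (257, np.float64(-1.0), np.float64(79.0), np.float64(6.0)), (260, np.float64(-3.0), np.float64(78.0), np.float64(5.6)), (263, np.float64(-5.0), np.float64(78.0), np.float64(5.6)), (266, np.float64(-8.0), np.float64(77.0), np.float64(5.3)), (269, np.float64(-9.0), np.float64(85.0), np.float64(8.9)), (272, np.float64(-23.0), np.float64(146.0), np.float64(-121.5)), (275, np.float64(-31.0), np.float64(201.0), np.float64(-126.5))]
150 [(230, np.float64(22.0), np.float64(33.0), np.float64(-18.2)), (233, np.float64(19.0), np.float64(33.0), np.float64(-17.1
[... 1478 characters left out ...]
.float64(-3.0), np.float64(78.0), np.float64(27.6)), (263, np.float64(-5.0), np.float64(78.0), np.float64(27.6)), (266, np.float64(-7.0), np.float64(79.0), np.float64(27.7)), (269, np.float64(-9.0), np.float64(79.0), np.float64(27.7)), (272, np.float64(-14.0), np.float64(31.0), np.float64(18.4)), (275, np.float64(-17.0), np.float64(31.0), np.float64(18.2))]
251 [-14.63044745   2.0532469  201.43956215]
178 [73.48626312 74.78604995 86.87298873 96.27595327 99.30854815]
-90 6 [73.6 79.5]
-75 13 [73.6 84.7]
-60 7 [73.6 76.4]
-45 8 [74.4 84.9]
-30 10 [74.9 83.6]
-15 11 [74.3 86.2]
0 6 [77.7 87.2]
15 4 [78.6 88.6]
30 1 [89.4 89.4]
45 3 [90.8 94.7]
60 4 [87.1 95.5]
75 2 [95.7 96.7]
90 11 [91.7 97.7]
```

View pics/v6.png

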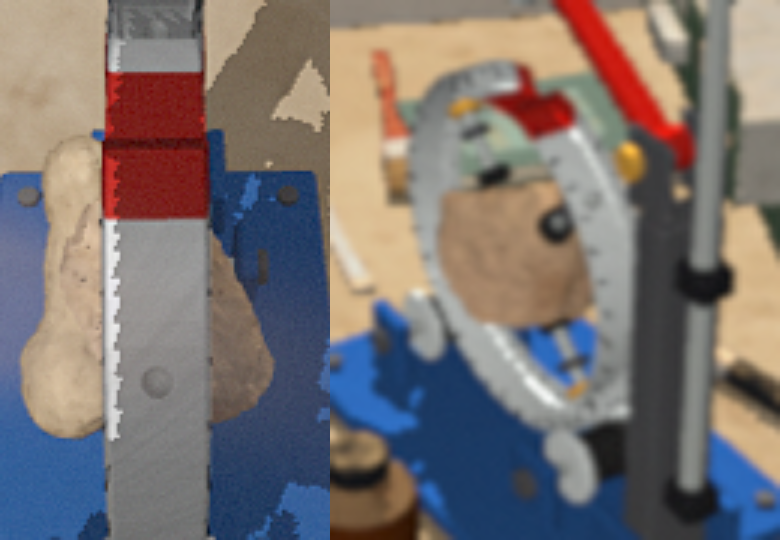

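```bash
python3 - <<'E'
from h import *
from cell import arm
out=[]
for n,b in (("side",(205,165,305,290)),("wrist",(170,40,330,240))):
    p=arm.camera_params(n);im,d=arm.read_camera(n);k=4
    x0,y0,x1,y1=b;I=cv2.resize(im[y0:y1,x0:x1],None,fx=k,fy=k,interpolation=cv2.INTER_NEAREST)
    for r,col in ((92,(0,255,0)),(78,(255,0,255))):
        for yy in ((-9.5,) if n=="side" else (-9.5,14.5)):
            t=np.radians(np.arange(-180,181,2) if n=="side" else np.arange(-30,91,2))
            X=O+np.stack([-r*np.sin(t),0*t+yy,118+r*np.cos(t)],1)/1000@S.T
            u=((proj(p,X)-[x0,y0])*k).astype(np.int32);cv2.polylines(I,[u],False,col,1)
    out.append(cv2.resize(I,(int(I.shape[1]*500/I.shape[0]),500)))
c=cv2.hconcat(out);print(c.shape);cv2.imwrite("pics/v7.png",c)
E
```

```text
(500, 800, 3)
```

View pics/v7.png

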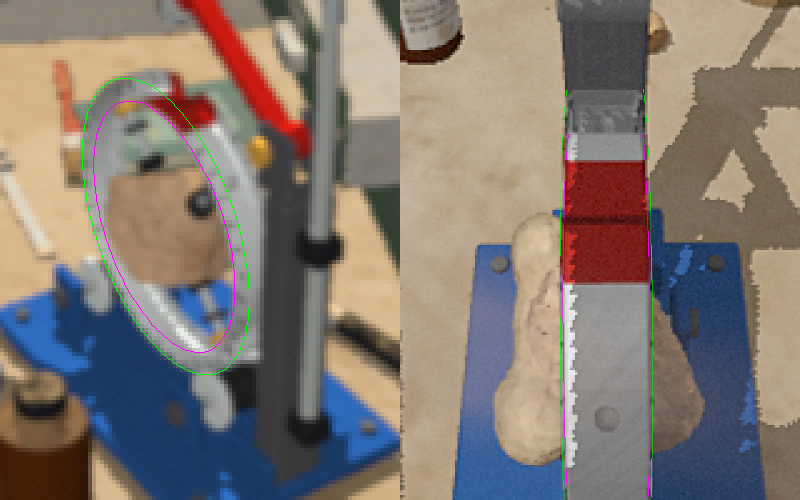

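```bash
python3 - <<'E'
from h import *
from cell import arm
p=arm.camera_params("wrist");im,d=arm.read_camera("wrist")
h=cv2.cvtColor(im,cv2.COLOR_BGR2HSV)
red=((h[...,0]<8)|(h[...,0]>172))&(h[...,1]>150)&(h[...,2]>60)
o=S.T@(np.array(p["origin"])-O)*1000;print("cam",o.round(1),np.round(p["K"],1).tolist())
for c in (246,254,262):
    v=np.nonzero(red[60:200,c])[0]+60
    for vv in (v.min()-.5,v.max()+.5):
        u=S.T@rot(p["rotation"])@np.linalg.inv(p["K"])@np.array([c,vv,1.])
        a=u[0]**2+u[2]**2;b=o[0]*u[0]+(o[2]-118)*u[2];cc=o[0]**2+(o[2]-118)**2-92**2
        s=(-b-np.sqrt(b*b-a*cc))/a;X=o+s*u;print(c,vv,X.round(1),"phi",np.degrees(np.arctan2(-X[0],X[2]-118)).round(1),"depth",(s).round(1),(d[int(vv),c]*1000).round(1))
E
```

```text
cam [-160.2    1.7  373.3] [[321.5, 0.0, 255.2], [0.0, 321.5, 197.3], [0.0, 0.0, 1.0]]
246 104.5 [  3.    6.9 210. ] phi -1.9 depth 221.8 246.4
246 152.5 [-33.3   6.8 203.8] phi 21.2 depth 209.7 224.3
254 104.5 [  3.    1.3 210. ] phi -1.9 depth 221.8 247.6
254 152.5 [-33.3   1.6 203.7] phi 21.3 depth 209.7 223.7
262 104.5 [  2.9  -4.2 210. ] phi -1.8 depth 221.8 245.5
262 152.5 [-33.4  -3.6 203.7] phi 21.3 depth 209.7 225.4
```

```bash
cat > dog.py <<'E'
from h import *
def bar(a,t=25,gap=0,y=2.2):
    x,z=108-175*np.cos(a),228+175*np.sin(a);t_=np.radians(t)
    return pose(x-(9+gap)*np.sin(t_),z+(9+gap)*np.cos(t_),t,ahead=73,y=y)
E
python3 - <<'E'
from dog import *
from cell import arm
p,M=now(arm)
rows(p,M,[pose(-110,370,25,ahead=73,y=2.2),bar(.5,gap=40)])
p,M=bar(.5,gap=40);print()
rows(p,M,[bar(.5,gap=10),bar(.5,gap=3)]+[bar(a) for a in (.45,.4,.35,.3,.25,.2,.15,.1,.05,0,-.03,-.05)])
E
```

```text
t 15.82 joints [ 0.43  0.12 -0.66  0.97 -1.06 -0.62] F [ 0.4 -0.2  0.3] grip 0.08584691035720553 0.0
grasp point in stand mm [-124.2    1.   233.6] tilt 46.0 z.YS -0.006
[134.1, -0.9, -98.7] [0.3, -21.0, -0.4]
[154.6, -1.3, -57.7] [0.3, -21.0, -0.4]

[0.0, -0.0, 30.0] [0.0, 0.0, 0.0]
[0.0, -0.0, 37.0] [0.0, 0.0, 0.0]
[-6.9, 0.0, 45.4] [0.0, 0.0, 0.0]
[-13.6, -0.0, 51.1] [0.0, 0.0, 0.0]
[-19.9, 0.0, 57.1] [0.0, 0.0, 0.0]
[-25.9, 0.0, 63.4] [0.0, 0.0, 0.0]
[-31.6, -0.0, 70.0] [0.0, 0.0, 0.0]
[-37.0, 0.0, 76.9] [0.0, 0.0, 0.0]
[-42.0, -0.0, 84.1] [0.0, 0.0, 0.0]
[-46.7, 0.0, 91.5] [0.0, 0.0, 0.0]
[-51.0, 0.0, 99.2] [0.0, 0.0, 0.0]
[-54.9, 0.0, 107.0] [0.0, 0.0, 0.0]
[-57.0, -0.0, 111.8] [0.0, 0.0, 0.0]
[-58.4, 0.0, 115.0] [0.0, 0.0, 0.0]
```

Request:
drive_tool(
  series=[
    [[40,0,-60],[0,-7,0],1],
    [[90,-1,-99],[0,-14,0],1],
    [[134,-1,-99],[0,-21,0],1],
    [[134,-1,-99],[0,-21,0],1],
    [[134,-1,-99],[0,-21,0],1],
    [[155,-1,-58],[0,-21,0],1],
    [[155,-1,-58],[0,-21,0],1],
    [[155,-1,-58],[0,-21,0],1],
  ],
)

```text
clock: 16.82
tool_pos: [0.545, -0.1496, 0.422]
orientation: [3.138, -0.436, -1.152]
wrist_force: [0.3, 1.1, -0.4]
grip_width: 0.0001
grasp_force: 0.0
```

```bash
python3 - <<'E'
from dog import *
from cell import arm
p,M=now(arm)
rows(p,M,[bar(.5,gap=10),bar(.5,gap=3)]+[bar(a) for a in (.4,.3,.2,.1,0,-.03)])
q0=arm.camera_params("side");im,d=arm.read_camera("side");cv2.imwrite("pics/v8.png",cv2.resize(im[80:300,170:340],None,fx=2.6,fy=2.6))
E
```

```text
t 16.82 joints [ 0.21  0.14  0.03  0.43 -1.39  0.14] F [ 0.3  1.1 -0.4] grip 0.00014402515683219685 0.0
grasp point in stand mm [-75.1   1.4 373. ] tilt 25.0 z.YS -0.006
[0.9, -0.6, 29.9] [0.3, 0.0, -0.3]
[0.9, -0.7, 36.9] [0.3, 0.0, -0.3]
[-12.6, -0.7, 50.9] [0.3, 0.0, -0.3]
[-25.0, -0.7, 63.3] [0.3, 0.0, -0.3]
[-36.1, -0.7, 76.8] [0.3, 0.0, -0.3]
[-45.8, -0.7, 91.4] [0.3, 0.0, -0.3]
[-53.9, -0.8, 106.9] [0.3, 0.0, -0.3]
[-56.1, -0.8, 111.7] [0.3, 0.0, -0.3]
```

View pics/v8.png

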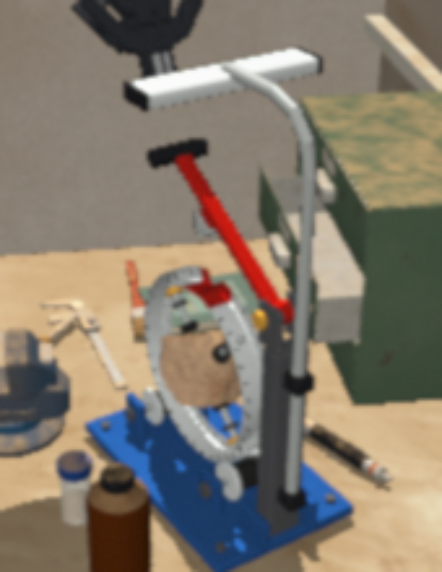

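Request:
drive_tool(
  series=[
    [[0,0,30],[0,0,0],1],
    [[0,0,37],[0,0,0],1],
    [[-7,0,45],[0,0,0],1],
    [[-13,0,51],[0,0,0],1],
    [[-19,0,57],[0,0,0],1],
    [[-25,0,63],[0,0,0],1],
    [[-31,0,70],[0,0,0],1],
    [[-36,0,77],[0,0,0],1],
    [[-41,0,84],[0,0,0],1],
    [[-44,0,88],[0,0,0],1],
  ],
)

```text
clock: 18.12
tool_pos: [0.5447, -0.1468, 0.325]
orientation: [-3.14, -0.437, -1.153]
wrist_force: [-1.2, 3.6, 2.6]
grip_width: 0.0002
grasp_force: 1.8
```

Request:
drive_tool(
  series=[
    [[-2,0,4],[0,0,0],1],
    [[-4,0,8],[0,0,0],1],
    [[-6,0,11],[0,0,0],1],
    [[-8,0,15],[0,0,0],1],
    [[-10,0,19],[0,0,0],1],
    [[-11,0,21],[0,0,0],1],
    [[-11,0,21],[0,0,0],1],
  ],
)

```text
clock: 19.0
tool_pos: [0.5441, -0.1465, 0.3028]
orientation: [-3.14, -0.438, -1.154]
wrist_force: [-4.4, 6.0, 8.4]
grip_width: -0.0002
grasp_force: 5.4
```

```bash
cat > d2.py <<'E'
from dog import *
from cell import arm
p,M=now(arm)
print("tip stand",(S.T@(p+M[:,2]*.073-O)*1000).round(1))
for n in ("top","side"):
    q0=arm.camera_params(n);im,d=arm.read_camera(n);q=(cloud(q0,d)-O)@S*1000
    h=cv2.cvtColor(im,cv2.COLOR_BGR2HSV)
    red=((h[...,0]<8)|(h[...,0]>172))&(h[...,1]>150)&(h[...,2]>70)&(abs(q[...,1]-2)<14)&(q[...,2]>215)&(q[...,0]>-60)&(q[...,0]<100)
    if red.sum()>8: print(n,red.sum(),np.polyfit(q[red][:,0],q[red][:,2],1).round(3))
    cv2.imwrite(f"pics/m_{n}.png",im)
E
python3 d2.py
```

```text
t 19.0 joints [ 0.21  0.16 -0.26  0.48 -1.1  -0.  ] F [-4.4  6.   8.4] grip -0.00016255707171535278 5.399350672960281
grasp point in stand mm [-78.2   2.1 253.9] tilt 25.1 z.YS -0.002
tip stand [-70.1   2.  236.7]
top 264 [5.00000e-03 2.31022e+02]
side 297 [3.00000e-03 2.31867e+02]
```

Request:
drive_tool(
  series=[
    [[-1,0,3],[0,0,0],1],
    [[-1,0,3],[0,0,0],1],
    [[0,0,-5],[0,0,0],1],
    [[0,0,-30],[0,0,0],1],
    [[0,0,-60],[0,0,0],1],
    [[0,0,-90],[0,0,0],1],
    [[0,0,-90],[0,0,0],1],
  ],
)

```text
clock: 19.98
tool_pos: [0.5289, -0.1115, 0.3847]
orientation: [-3.138, -0.438, -1.154]
wrist_force: [0.3, -1.5, -1.1]
grip_width: 0.0002
grasp_force: 0.0
```

```bash
python3 d2.py; python3 -c "
import cv2
a=cv2.imread('pics/m_side.png')[150:300,180:330];b=cv2.imread('pics/m_top.png')[130:250,200:320]
cv2.imwrite('pics/v9.png',cv2.hconcat([cv2.resize(a,(400,400)),cv2.resize(b,(400,400))]))"
```

```text
t 19.98 joints [ 0.3   0.1  -0.11  0.45 -1.32  0.02] F [ 0.3 -1.5 -1.1] grip 0.00023905848206720804 0.0
grasp point in stand mm [-116.4    2.8  335.7] tilt 25.1 z.YS -0.0
tip stand [-108.3    2.8  318.5]
top 267 [2.00e-03 2.31e+02]
side 302 [3.00000e-03 2.31986e+02]
```

View pics/v9.png

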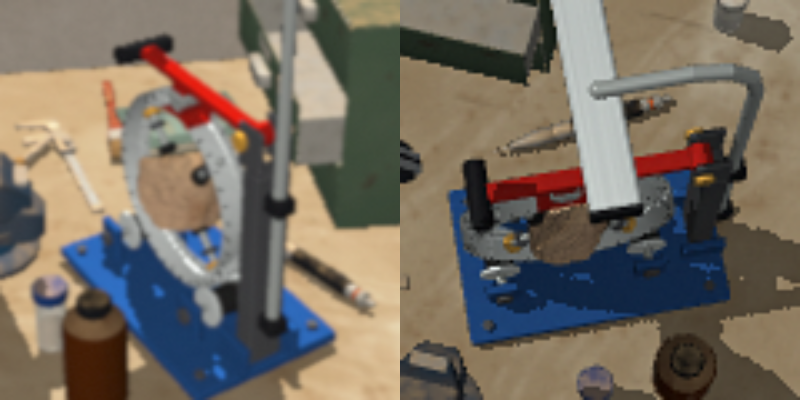

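The dog lies level (slope about 0.003 rad) with its tooth in the red notch at the top (side crop near (195,110)). The bystanders are in place and the arm is clear, so I'm handing the job in.

```bash
python3 -c "
from cell import arm
print(arm.finish_job())"
```

```text
the job is handed in; nothing more can be done
None
```

I turned the ring until its red notch was at the top, swung the lock dog down and let go. The last pictures show the dog level with its tooth in the notch, the arm clear and the bystanders in place. The job was handed in at about 20 s on the clock; it returned no verdict.

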